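# Set the multimeter to continuity

### The arm

A 6-joint arm with a two-finger parallel gripper is mounted at the origin on the work surface. World frame = base frame: x ahead of the robot, y to its left, z up, the work surface at z = 0. Lengths are in m, angles in degrees, forces in N, time in s.
With the tool pointing down it reaches from about 0.25 to 0.725 m from the base axis. Payload 9.7 kg.
Tool frame: the origin (TCP) lies on the centre line of the jaws, within the pads' length; the fingertips stand 19 mm ahead of it and the grasp point (between the pads) is the TCP (bot.tcp_to_tips is the z of the fingertips in the tool frame, in m); z points along the fingers, y is the line along which they close (so a half turn about z gives the same grasp; the last joint's range is limited). The gripper opens to 85 mm and grips with 20 to 120 N. Pads are 22 mm wide; open, the fingers measure 114 mm over their backs; the gripper's body (76 mm by 85 mm) begins 54 mm behind the grasp point. The pads swing forward as they close: fully open they stand 13 mm farther back than shut.
Start: joints at [69.901, 4.979, 10.078, 95.1, 0, 90], TCP at [0.189, 0.517, 0.212] pointing down, gripper open.
Joint ranges: [-179.16, 179.16], [-48.56, 103.87], [-65.8, 70.77], [-126.05, 130.52], [-82.76, 87.17], [-180, 180]. Speed limits (degrees/s): [127.2, 127.2, 147.25, 180, 180, 180].

### API

Orientations are given as [roll, pitch, yaw] about the fixed x, y, z axes, in that order (R = Rz(yaw) Ry(pitch) Rx(roll)).
In Python, from workcell import bot gives the robot as it stands. The module is installed in compiled form; this text tells all that it offers.
- The arm moves only by the tool play_rows, never from a script. Its argument "increments" is a list of rows, each an object with "slide": the shift along the tool's x, y, z in mm, a list of three; "angular": the turn, a rotation vector about the tool's x, y, z in degrees, a list of three; "claw": the opening, from -1 (shut) to 1 (fully open). In form: [{"slide": [x, y, z], "angular": [rx, ry, rz], "claw": claw}, ...]. A call has 1 to 8 rows; each row shifts and turns the commanded pose from where the row before left it, along the tool's axes as they then stand; what a row does not reach is not made up. A row lasts 1/10 s, in which the tool goes at most 50 mm and 8.59 degrees, less where a joint would pass 70% of its speed; a pose out of reach is approached as far as the arm can. A call is refused whole if a number of a shift passes 50 or a number of a turn 8.59, either way. A call with a gripper value outside its range is refused whole. The fingers move at their own pace and stop on an object; "squeeze" is the grip in N (left out, the last holds). Time passes only in rows, so rows that do not move let the fingers close. It gives the time, the measured TCP pose, the force, the opening and the grip force at its end, in the units of the state.
- bot.get_obs(): the state, without advancing time (a new reading comes with each control period).
- bot.camera(name): name is "scene" or "side" or "wrist"; returns the picture (480x640x3 uint8, red, green, blue); there is no depth.
- bot.camera_info(name): a dict with "fovy" (degrees; the focal length in pixels is half the picture's height over the tangent of half this angle, whatever the lens; pixels are square), "cx", "cy" (the principal point, pixels), "R" (3x3) and "t" (3): a world point X has camera coordinates R X + t. Camera axes: x right, y down, z forward; pixel columns grow to the right and rows downward; lengths in m; the calibration is good to about 2 mm. A picture is of the moment at which its call begins: read the wrist's pose just before it. camera_info takes no time and is no camera call; for the wrist camera it gives the pose at the moment of the call.
- bot.job_done(): hands the job in; it is judged then, once.
The state is a dict: "time": time; "q": joint angles; "qd": joint speeds; "joint_efforts": joint torques, N m; "ee_pos": TCP position; "tcp_rot": TCP orientation; "wrist_force": force on the tool from outside, world axes, zero at the start; "torque": the same for the moment, N m; "opening": finger opening in m; "grasp_force": force on a finger pad.
Only numpy, scipy, OpenCV 4.12 (cv2) and the standard library are available. Lean on these libraries where they do the work, as an engineer would, in place of code of your own. Each camera call takes 0.05 s, during which the arm holds its last target. There are 200 camera calls.

### The job

The wiring on this bench is about to be checked for breaks: set the multimeter that lies face up on the bench to continuity. With a fingertip, push the finger tab of its range dial round, either way, until the tab points at the green sound-wave mark and the dial rests there in its click stop. Only push the dial: do not lift the meter or shove it along the bench, and leave the circuit board, the tape and the screwdriver as they lie.

Things in the scene. Friction and masses are not known exactly. Their poses are not given: they have to be found in the camera images.
- meter: Multimeter in an orange holster, lying loose on its back on rubber feet: 200 long (x) x 98 wide (y) x 42 mm high, 0.5 to 0.7 kg; slides if pushed sideways with about 5 N. Origin: centre of its underside, on the bench. +x runs from the input jacks (near end) to the display, +y is its left as read, z up. Its dark front panel is flat at 42 mm height; display and keys rise under 2 mm from it.
- dial (a joint): Turn of the range dial (rad), positive anticlockwise from above, endless; 0 (and each full turn) when the tab points at the green mark. Ten click stops 0.628 rad apart, one exactly on the green mark. To leave a stop takes 1.5 to 2.5 N on the tab at 30 mm radius; a little past half-way to the next stop the dial snaps into it by itself and stays there when let go.
- dial_axis (a point): Point on the dial's vertical axis, at the top of its dark disc: 25 mm from the meter's centre towards the jacks, 50 mm above the bench. The disc is 60 mm in diameter and rises 8 mm above the front panel.
- tab_tip (a point): Outer top end of the dial's finger tab, 36 mm from the axis, 66 mm above the bench. The tab is a light grey upright fin with a red line on top, on one side of the axis only: it runs radially from 14 to 36 mm from the axis, is 8 mm wide and rises 16 mm above the disc (its outermost 6 mm overhang the disc's rim).
- green_mark (a point): Where tab_tip is when the dial stands at the green mark: 36 mm from the axis, 66 mm above the bench, fixed to the meter, 72 degrees clockwise (from above) from the meter's +x. The mark (three green arcs, a dot and a tick) is printed on the panel below, 42 mm from the axis. The nine other stops have white, red, yellow, blue and orange symbols.
- board: Bystander: loose green circuit board with terminal strips and blue and white relays, 100 x 80 mm, 23 mm high, on the meter's left (+y side). Origin: centre of its underside.
- tape: Bystander: loose yellow roll of insulating tape lying flat, 68 mm across, 19 mm high, on the meter's right (-y side). Origin: centre of its underside.
- driver: Bystander: loose screwdriver with a red handle, 180 mm long, lying across the bench beyond the meter's display end. Origin: on the bench below its middle.
Things that resemble listed ones, but are neither listed nor needed, are in the scene too. There is more than one size of the meter; the one meant has the size given above.

How it is judged:
By the outcome, as a careful person would: the job done as asked, in the order asked, and still so for the second after the job is handed in, with the robot touching nothing.
It also fails if it takes over 45 s, if anything falls off the work surface, if the arm or the gripper's body presses on something with over 40 N, if the wrist force passes 120 N, or if a joint passes its speed limit or range.

## Working session

There is one attempt and no reset: what is moved stays moved. The work goes in short steps, Python scripts to look and compute and a tool call to move; the robot and the scene stay as the last step left them, time stands still between calls to the robot, and variables do not carry over. Pictures are saved under pics/ and viewed, at most 12 in all, crops included, and the job is handed in when it is done.

Besides the shell and the picture viewer there is one more tool, called after "Emit:" by a JSON object that holds its "method" and its "body", one argument or row to a line. play_rows: Moves the arm, as the interface text tells. Its arguments: {"type":"object","properties":{"increments":{"type":"array"},"squeeze":{"type":"number"}},"required":["increments"]}

```bash
mkdir -p pics; python3 - <<'E'
from workcell import bot
import cv2,json
for n in("scene","side"):
    i=bot.camera_info(n);print(n,i)
    cv2.imwrite(f"pics/{n}0.png",bot.camera(n)[:,:,::-1])
o=bot.get_obs();print(o, bot.tcp_to_tips)
E
```

```text
scene {'fovy': 47.55994862641342, 'cx': 320.76585126603453, 'cy': 234.41832984582658, 'R': array([[ 0.63820935,  0.76972208,  0.01472229],
       [ 0.63260395, -0.51342859, -0.57983043],
       [-0.43874944,  0.37936658, -0.81460416]]), 't': array([-0.38840002, -0.26838466,  1.24039702])}
side {'fovy': 44.56840503357998, 'cx': 325.04081793302805, 'cy': 240.74434329951964, 'R': array([[ 0.80627809, -0.59110449, -0.02260784],
       [-0.32316797, -0.40815234, -0.85379982],
       [ 0.49545746,  0.69570622, -0.52011033]]), 't': array([-0.40247854,  0.242649  ,  0.72705133])}
{'time': 0.1, 'q': array([6.99013912e+01, 5.00634700e+00, 1.00407000e+01, 9.50982708e+01,
       1.57648562e-03, 9.00015528e+01]), 'qd': array([ 0.01517299, -0.19244996,  0.0143301 ,  0.07974245, -0.02724708,
        0.02468302]), 'joint_efforts': array([ 3.71114002e-04, -5.21561372e+01,  4.65654802e+01,  1.60485698e-02,
       -8.07468609e-05,  1.15774407e-05]), 'ee_pos': array([0.18892044, 0.5163126 , 0.21118461]), 'tcp_rot': array([-1.79936082e+02, -1.57475241e-03,  1.59899837e+02]), 'wrist_force': array([-0.13255109, -0.05584136, -0.48884601]), 'torque': array([-0.00920949,  0.00300962,  0.04464393]), 'grasp_force': 0.0, 'opening': 0.08529246390911858} 0.019
```

View pics/scene0.png

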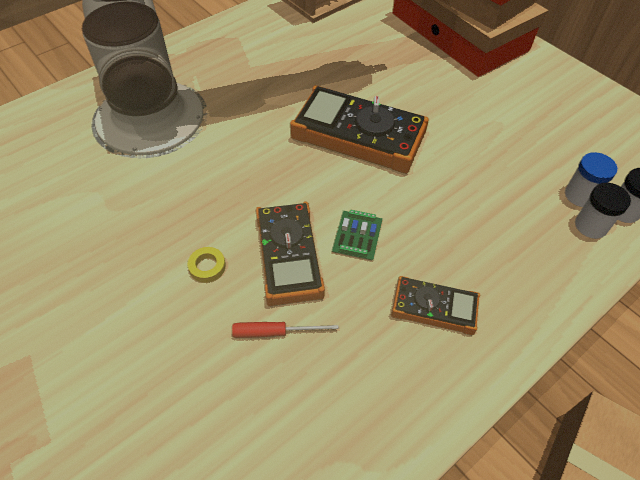

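View pics/side0.png

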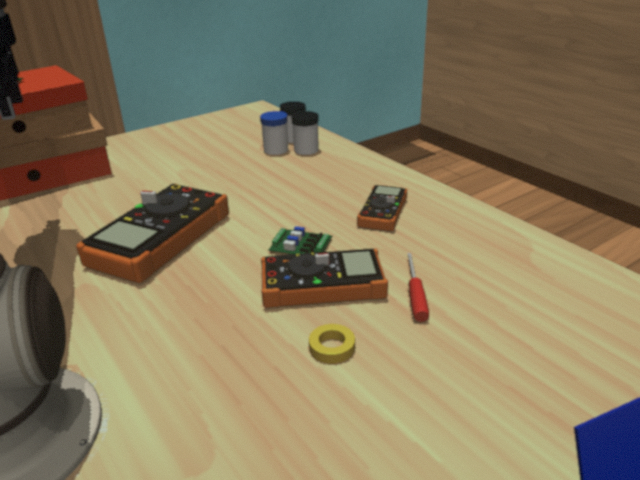

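The scene picture shows three meters. The middle one (scene ~(290,252), side ~(323,275)) lies between the tape and the board. Its tab points roughly towards the display, with the green mark at scene (265,241). I'll enlarge both views to measure it.

```bash
python3 - <<'E'
import cv2,numpy as np
a=cv2.imread("pics/scene0.png")[195:310,245:335]
b=cv2.imread("pics/side0.png")[240:312,255:393]
a=cv2.resize(a,None,fx=5,fy=5,interpolation=cv2.INTER_CUBIC)
b=cv2.resize(b,None,fx=5,fy=5,interpolation=cv2.INTER_CUBIC)
cv2.imwrite("pics/ca.png",a);cv2.imwrite("pics/cb.png",b)
E
```

```text
(no output)
```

View pics/ca.png

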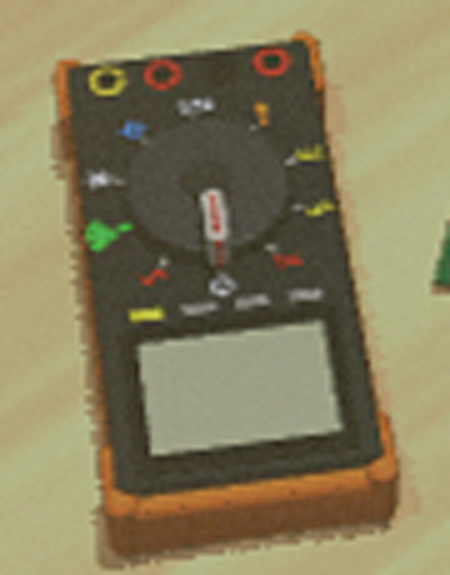

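View pics/cb.png

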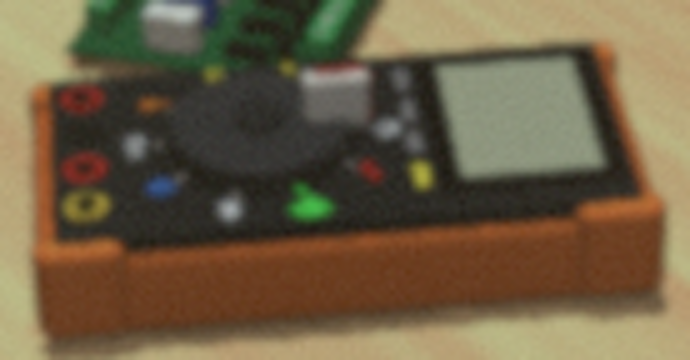

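The tab points at the white circle, which is on the meter's +x. Green is two stops clockwise. I'll fit the meter pose to the marks.

```bash
cat > h.py <<'E'
import numpy as np
from workcell import bot
def proj(n,X,i=None):
    i=i or bot.camera_info(n);f=240/np.tan(np.radians(i["fovy"])/2)
    c=np.asarray(X)@i["R"].T+i["t"];return c[:,:2]/c[:,2:]*f+[i["cx"],i["cy"]]
E
python3 - <<'E'
from h import *
from scipy.optimize import least_squares
S={0:(222,285),-36:(153,274),-72:(105,233),-108:(100,180),-144:(133,130),180:(195,106),144:(263,112),108:(312,153),72:(320,208),36:(288,260)}
D={0:(388,128),-36:(370,170),-72:(310,205),-108:(230,208),-144:(162,187),180:(135,147),144:(155,104)}
I={n:bot.camera_info(n) for n in("scene","side")}
def w(p,L): # meter local from axis
    c,s=np.cos(p[2]),np.sin(p[2]);L=np.asarray(L,float)
    return np.c_[p[0]+c*L[:,0]-s*L[:,1],p[1]+s*L[:,0]+c*L[:,1],L[:,2]]
def ring(A,r):
    a=np.radians(A);return np.c_[r*np.cos(a),r*np.sin(a),0*a+.042]
def pts(d,o):return np.array(list(d.values()))/5+o-.4
s,d=pts(S,[245,195]),pts(D,[255,240])
def res(p,sel="both"):
    a=proj("scene",w(p,ring(list(S),p[3])),I["scene"])-s
    b=proj("side",w(p,ring(list(D),p[3])),I["side"])-d
    return np.r_[a.ravel()*(sel!="d"),b.ravel()*(sel!="s")]
for sel in("both","s","d"):
    r=least_squares(res,[.4,.0,0,.042],args=(sel,),x_scale=[.1,.1,1,.01]);print(sel,r.x[:2],np.degrees(r.x[2]),r.x[3],np.sqrt(np.mean(r.fun**2)))
    if sel=="both":p=r.x
T=w(p,[[.036,0,.066],[.014,0,.066],[0,0,.05],[-.075,.049,.042],[.125,.049,.042],[.125,-.049,.042],[-.075,-.049,.042]])
print(T.round(4));print(((proj("scene",T)-[245,195]+.4)*5).round());print(((proj("side",T)-[255,240]+.4)*5).round())
E
```

```text
both [0.47954935 0.02346373] -30.30694473921442 0.04151399648931578 0.45468558402287207
s [0.47895678 0.02435044] -30.61426061229907 0.0414946801700451 0.17245076191872494
d [0.47939489 0.0218061 ] -30.587839406406033 0.04141547515972406 0.10834921329196825
[[ 0.5106  0.0053  0.066 ]
 [ 0.4916  0.0164  0.066 ]
 [ 0.4795  0.0235  0.05  ]
 [ 0.4395  0.1036  0.042 ]
 [ 0.6122  0.0027  0.042 ]
 [ 0.5627 -0.0819  0.042 ]
 [ 0.3901  0.019   0.042 ]]
[[219. 238.]
 [211. 188.]
 [207. 183.]
 [310.  23.]
 [395. 469.]
 [112. 508.]
 [ 56.  53.]]
[[366.  65.]
 [299.  70.]
 [258. 114.]
 [ 28.  72.]
 [609.  28.]
 [664. 190.]
 [ 31. 240.]]
```

Emit:
{"method": "play_rows", "body": {
  "increments": [
    {"slide":[-20,-14,0],"angular":[0,0,0],"claw":-1},
    {"slide":[-34,-24.5,0],"angular":[0,0,0],"claw":-1},
    {"slide":[-34,-24.5,0],"angular":[0,0,0],"claw":-1},
    {"slide":[-34,-24.5,0],"angular":[0,0,0],"claw":-1},
    {"slide":[-34,-24.5,0],"angular":[0,0,0],"claw":-1},
    {"slide":[-34,-24.5,0],"angular":[0,0,0],"claw":-1},
    {"slide":[-34,-24.5,0],"angular":[0,0,0],"claw":-1},
    {"slide":[-34,-24.5,0],"angular":[0,0,0],"claw":-1}
  ]
}}

```text
time: 0.9
ee_pos: [0.3681, 0.252, 0.2116]
tcp_rot: [-180.0, -0.0, 159.9]
wrist_force: [0.8, 0.0, 0.2]
opening: -0.0002
grasp_force: 0.0
```

Emit:
{"method": "play_rows", "body": {
  "increments": [
    {"slide":[-34,-24.5,0],"angular":[0,0,0],"claw":-1},
    {"slide":[-34,-24.5,0],"angular":[0,0,0],"claw":-1},
    {"slide":[-34,-24.5,0],"angular":[0,0,0],"claw":-1},
    {"slide":[-34,-24.5,0],"angular":[0,0,0],"claw":-1},
    {"slide":[-34,-24.5,0],"angular":[0,0,0],"claw":-1},
    {"slide":[-34,-24.5,0],"angular":[0,0,0],"claw":-1},
    {"slide":[-14,-10,0],"angular":[0,0,5],"claw":-1},
    {"slide":[0,0,0],"angular":[0,0,5.4],"claw":-1}
  ]
}}

```text
time: 1.7
ee_pos: [0.5191, 0.0291, 0.2108]
tcp_rot: [-179.9, -0.1, 149.1]
wrist_force: [-0.8, -0.2, -0.0]
opening: 0.0005
grasp_force: 0.0
```

Emit:
{"method": "play_rows", "body": {
  "increments": [
    {"slide":[0,0,30],"angular":[0,0,0],"claw":-1},
    {"slide":[0,0,30],"angular":[0,0,0],"claw":-1},
    {"slide":[0,0,12],"angular":[0,0,0],"claw":-1},
    {"slide":[0,0,0],"angular":[0,0,0],"claw":-1},
    {"slide":[0,0,0],"angular":[0,0,0],"claw":-1}
  ]
}}

```text
time: 2.2
ee_pos: [0.5185, 0.0314, 0.1408]
tcp_rot: [180.0, 0.0, 149.5]
wrist_force: [0.1, -0.3, 0.3]
opening: -0.0002
grasp_force: 0.0
```

```bash
python3 - <<'E'
from h import *
import cv2
o=bot.get_obs();print(o["ee_pos"],o["tcp_rot"],o["wrist_force"],o["opening"])
a=bot.camera("scene")[165:285,235:355,::-1];b=bot.camera("side")[190:310,255:375,::-1]
cv2.imwrite("pics/h1.png",cv2.resize(np.hstack([a,b]),None,fx=3.3,fy=3.3,interpolation=cv2.INTER_CUBIC))
t=np.array([o["ee_pos"]-[0,0,.019]]);print((proj("scene",t)-[235,165])*3.3,(proj("side",t)-[255,190])*3.3+[396,0])
E
```

```text
[0.51851807 0.03136737 0.14079344] [1.79978857e+02 3.39145883e-02 1.49508781e+02] [ 0.12952494 -0.3434777   0.26765134] -0.00016054813611785404
[[221.77986351 176.46908846]] [[615.43840464  81.92441095]]
```

View pics/h1.png

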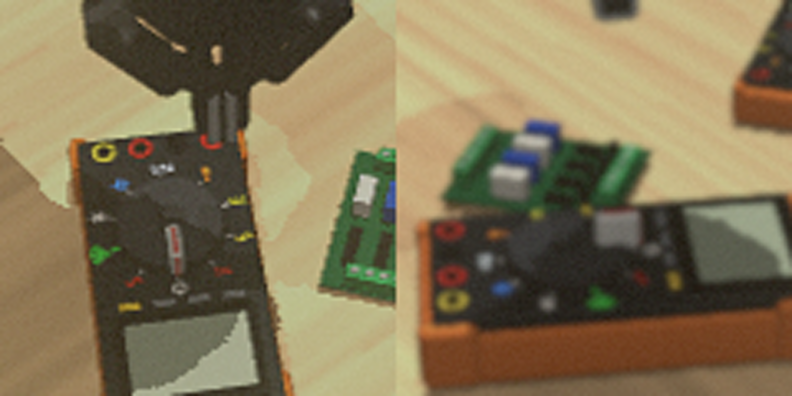

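The fingertip shows at scene (222,142) and side (615,18) in this composite. That is about 35 mm higher than the state implies, so I'll check with a fresh picture in case the first was stale.

```bash
python3 - <<'E'
from h import *
import cv2
o=bot.get_obs();print(o["ee_pos"],o["time"])
a=bot.camera("scene")[165:285,235:355,::-1];b=bot.camera("side")[150:270,275:395,::-1]
cv2.imwrite("pics/h2.png",cv2.resize(np.hstack([a,b]),None,fx=3.3,fy=3.3,interpolation=cv2.INTER_CUBIC))
for dz in (.019,0,-.013,-.02):
  t=np.array([o["ee_pos"]-[0,0,dz]]);print(dz,(proj("scene",t)-[235,165])*3.3,(proj("side",t)-[275,150])*3.3+[396,0])
E
```

```text
[0.51900081 0.0314106  0.14143295] 2.3
0.019 [[222.41413757 176.25805   ]] [[550.15377708 212.4427641 ]]
0 [[221.93539635 153.58441489]] [[549.14714903 177.89950247]]
-0.013 [[221.59833656 137.62094567]] [[548.44602062 153.83970985]]
-0.02 [[221.41353198 128.86842661]] [[548.06423094 140.73828594]]
```

View pics/h2.png

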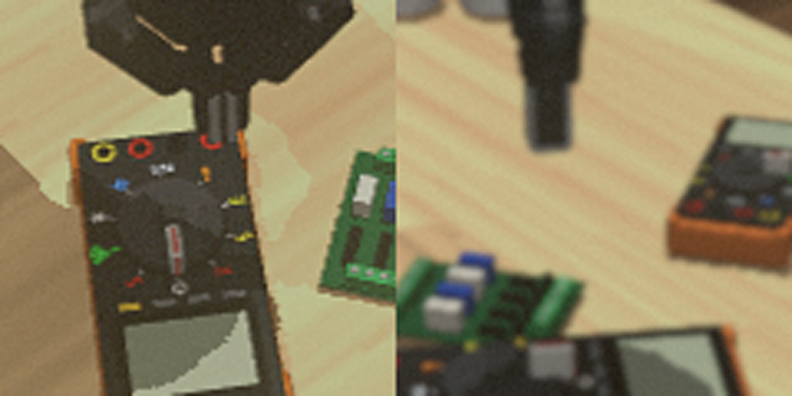

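The fresh picture agrees: the tip is at scene (222,142) and side (550,150), about 10 mm above the TCP rather than 19 mm below it. I'll first descend to a height that is safe under either reading, then compare again.

Emit:
{"method": "play_rows", "body": {
  "increments": [
    {"slide":[0,0,25],"angular":[0,0,0],"claw":-1},
    {"slide":[0,0,20],"angular":[0,0,0],"claw":-1},
    {"slide":[0,0,10],"angular":[0,0,0],"claw":-1},
    {"slide":[0,0,5],"angular":[0,0,0],"claw":-1},
    {"slide":[0,0,5],"angular":[0,0,0],"claw":-1},
    {"slide":[0,0,0],"angular":[0,0,0],"claw":-1}
  ]
}}

```text
time: 3.0
ee_pos: [0.5184, 0.0313, 0.075]
tcp_rot: [180.0, 0.0, 149.5]
wrist_force: [-0.1, -0.8, -1.0]
opening: 0.0001
grasp_force: 0.0
```

```bash
python3 - <<'E'
from h import *
import cv2
o=bot.get_obs();print(o["ee_pos"],o["time"],o["wrist_force"])
a=bot.camera("scene")[180:280,245:345,::-1];b=bot.camera("side")[205:305,270:370,::-1]
cv2.imwrite("pics/h3.png",cv2.resize(np.hstack([a,b]),None,fx=4,fy=4,interpolation=cv2.INTER_CUBIC))
for dz in (.019,0,-.01):
  t=np.array([o["ee_pos"]-[0,0,dz]]);print(dz,(proj("scene",t)-[245,180])*4,(proj("side",t)-[270,205])*4+[400,0])
E
```

```text
[0.51844726 0.03129138 0.07495247] 3.0 [-0.09353441 -0.83989664 -1.02033729]
0.019 [[230.50316268 242.32145036]] [[610.02312756 177.90174288]]
0 [[229.97021617 217.81235063]] [[608.87856986 138.94846504]]
-0.01 [[229.68278375 204.59393242]] [[608.2667212  118.12512773]]
```

View pics/h3.png

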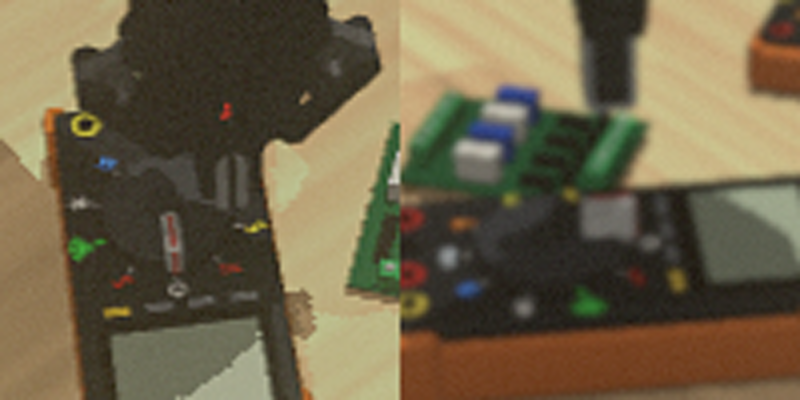

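The tip is at scene (232,208) and side (610,108), about z=85 mm and still above the tab. I'll keep descending in small steps and watch the force.

Emit:
{"method": "play_rows", "body": {
  "increments": [
    {"slide":[0,0,3],"angular":[0,0,0],"claw":-1},
    {"slide":[0,0,3],"angular":[0,0,0],"claw":-1},
    {"slide":[0,0,3],"angular":[0,0,0],"claw":-1},
    {"slide":[0,0,0],"angular":[0,0,0],"claw":-1}
  ]
}}

```text
time: 3.5
ee_pos: [0.518, 0.0313, 0.0652]
tcp_rot: [-180.0, -0.0, 149.5]
wrist_force: [-0.4, 0.1, 0.2]
opening: 0.0002
grasp_force: 0.0
```

Emit:
{"method": "play_rows", "body": {
  "increments": [
    {"slide":[0,0,3],"angular":[0,0,0],"claw":-1},
    {"slide":[0,0,3],"angular":[0,0,0],"claw":-1},
    {"slide":[0,0,0],"angular":[0,0,0],"claw":-1}
  ]
}}

```text
time: 3.8
ee_pos: [0.518, 0.0312, 0.0592]
tcp_rot: [-180.0, -0.0, 149.5]
wrist_force: [-0.6, 0.2, 0.1]
opening: 0.0002
grasp_force: 0.0
```

There is no contact at TCP 59 mm, so the pictures are right about the tips. I'll go down another 14 mm.

Emit:
{"method": "play_rows", "body": {
  "increments": [
    {"slide":[0,0,3],"angular":[0,0,0],"claw":-1},
    {"slide":[0,0,3],"angular":[0,0,0],"claw":-1},
    {"slide":[0,0,3],"angular":[0,0,0],"claw":-1},
    {"slide":[0,0,0],"angular":[0,0,0],"claw":-1}
  ]
}}

```text
time: 4.2
ee_pos: [0.518, 0.0313, 0.0502]
tcp_rot: [-180.0, -0.0, 149.5]
wrist_force: [-0.2, 0.1, 0.8]
opening: -0.0001
grasp_force: 0.0
```

Emit:
{"method": "play_rows", "body": {
  "increments": [
    {"slide":[0,0,3],"angular":[0,0,0],"claw":-1},
    {"slide":[0,0,2],"angular":[0,0,0],"claw":-1},
    {"slide":[0,0,0],"angular":[0,0,0],"claw":-1}
  ]
}}

```text
time: 4.5
ee_pos: [0.5182, 0.0313, 0.0454]
tcp_rot: [-180.0, -0.0, 149.5]
wrist_force: [-0.0, 0.2, -0.4]
opening: -0.0
grasp_force: 0.0
```

```bash
python3 - <<'E'
from h import *
import cv2
o=bot.get_obs();print(o["ee_pos"],o["time"],o["wrist_force"])
a=bot.camera("scene")[180:280,245:345,::-1];b=bot.camera("side")[205:305,270:370,::-1]
cv2.imwrite("pics/h4.png",cv2.resize(np.hstack([a,b]),None,fx=4,fy=4,interpolation=cv2.INTER_CUBIC))
for dz in (0,-.01):
  t=np.array([o["ee_pos"]-[0,0,dz]]);print(dz,(proj("scene",t)-[245,180])*4,(proj("side",t)-[270,205])*4+[400,0])
E
```

```text
[0.51815623 0.03126821 0.04544248] 4.5 [-0.00346231  0.16561188 -0.36408832]
0 [[230.35054358 255.16457555]] [[610.11766792 199.36839445]]
-0.01 [[230.07336058 242.5826447 ]] [[609.52193232 179.19062143]]
```

View pics/h4.png

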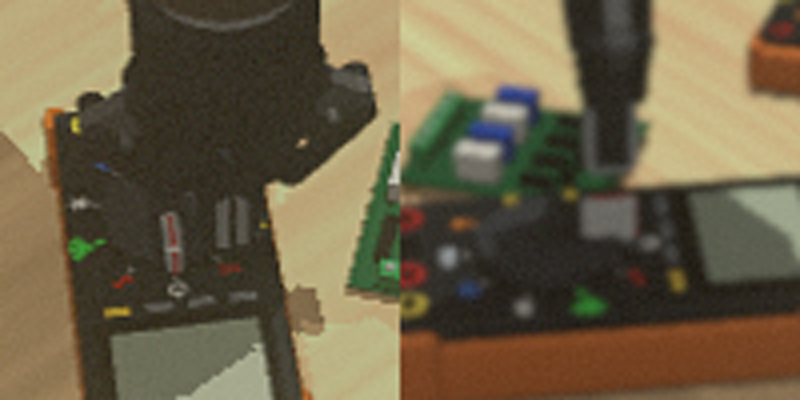

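The tip is now at scene (232,247), just above disc level, beside the tab at scene (172,240). I'll close the gap gently.

Emit:
{"method": "play_rows", "body": {
  "increments": [
    {"slide":[0,-3,0],"angular":[0,0,0],"claw":-1},
    {"slide":[0,-3,0],"angular":[0,0,0],"claw":-1},
    {"slide":[0,-2,0],"angular":[0,0,0],"claw":-1},
    {"slide":[0,0,0],"angular":[0,0,0],"claw":-1}
  ]
}}

```text
time: 5.0
ee_pos: [0.5141, 0.0241, 0.0459]
tcp_rot: [180.0, 0.0, 149.5]
wrist_force: [-0.3, 0.0, -0.6]
opening: -0.0003
grasp_force: 0.0
```

Emit:
{"method": "play_rows", "body": {
  "increments": [
    {"slide":[0,-2,0],"angular":[0,0,0],"claw":-1},
    {"slide":[0,-2,0],"angular":[0,0,0],"claw":-1},
    {"slide":[0,0,0],"angular":[0,0,0],"claw":-1}
  ]
}}

```text
time: 5.3
ee_pos: [0.5121, 0.0208, 0.0458]
tcp_rot: [-180.0, -0.0, 149.5]
wrist_force: [0.1, -0.7, -0.6]
opening: -0.0002
grasp_force: 0.0
```

Emit:
{"method": "play_rows", "body": {
  "increments": [
    {"slide":[0,-1,0],"angular":[0,0,0],"claw":-1},
    {"slide":[0,-1,0],"angular":[0,0,0],"claw":-1},
    {"slide":[0,0,0],"angular":[0,0,0],"claw":-1}
  ]
}}

```text
time: 5.6
ee_pos: [0.5112, 0.0192, 0.0458]
tcp_rot: [-180.0, 0.0, 149.5]
wrist_force: [-0.0, 0.5, -0.3]
opening: -0.0004
grasp_force: 0.0
```

Emit:
{"method": "play_rows", "body": {
  "increments": [
    {"slide":[-0.8,-2.1,0],"angular":[0,0,4],"claw":-1},
    {"slide":[-0.8,-2.1,0],"angular":[0,0,4],"claw":-1},
    {"slide":[0,0,0],"angular":[0,0,0],"claw":-1}
  ]
}}

```text
time: 5.9
ee_pos: [0.5103, 0.0148, 0.0458]
tcp_rot: [180.0, -0.0, 141.4]
wrist_force: [0.2, 0.7, -0.7]
opening: 0.0002
grasp_force: 0.3
```

Emit:
{"method": "play_rows", "body": {
  "increments": [
    {"slide":[-0.8,-2.1,0],"angular":[0,0,4],"claw":-1},
    {"slide":[-0.8,-2.1,0],"angular":[0,0,4],"claw":-1},
    {"slide":[0,0,0],"angular":[0,0,0],"claw":-1}
  ]
}}

```text
time: 6.2
ee_pos: [0.5087, 0.0105, 0.0458]
tcp_rot: [-180.0, 0.0, 133.5]
wrist_force: [-0.1, -0.0, 0.3]
opening: 0.0001
grasp_force: 0.0
```

```bash
python3 - <<'E'
from h import *
import cv2
o=bot.get_obs();print(o["ee_pos"],o["tcp_rot"],o["wrist_force"],o["torque"])
a=bot.camera("scene")[180:280,245:345,::-1];b=bot.camera("side")[205:305,270:370,::-1]
cv2.imwrite("pics/h5.png",cv2.resize(np.hstack([a,b]),None,fx=4,fy=4,interpolation=cv2.INTER_CUBIC))
E
```

```text
[0.50873934 0.01049282 0.04578453] [-1.79991223e+02  3.17791066e-03  1.33539147e+02] [-0.07346138 -0.00638977  0.27766971] [ 0.00459428 -0.06386025  0.01645408]
```

View pics/h5.png

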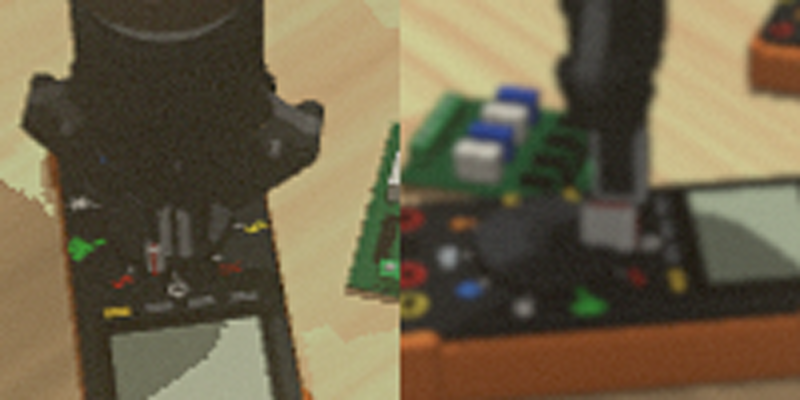

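The tab end has moved to scene (155,262), so the finger is in contact and turning the dial. I'll continue the orbit.

Emit:
{"method": "play_rows", "body": {
  "increments": [
    {"slide":[-0.8,-2.1,0],"angular":[0,0,4],"claw":-1},
    {"slide":[-0.8,-2.1,0],"angular":[0,0,4],"claw":-1},
    {"slide":[-0.8,-2.1,0],"angular":[0,0,4],"claw":-1},
    {"slide":[-0.8,-2.1,0],"angular":[0,0,4],"claw":-1},
    {"slide":[-0.8,-2.1,0],"angular":[0,0,4],"claw":-1},
    {"slide":[-0.8,-2.1,0],"angular":[0,0,4],"claw":-1},
    {"slide":[0,0,0],"angular":[0,0,0],"claw":-1}
  ]
}}

```text
time: 7.0
ee_pos: [0.5011, -0.0003, 0.0458]
tcp_rot: [180.0, -0.0, 109.6]
wrist_force: [-0.5, 1.1, 0.3]
opening: -0.0002
grasp_force: 0.3
```

Emit:
{"method": "play_rows", "body": {
  "increments": [
    {"slide":[-0.8,-2.1,0],"angular":[0,0,4],"claw":-1},
    {"slide":[-0.8,-2.1,0],"angular":[0,0,4],"claw":-1},
    {"slide":[-0.8,-2.1,0],"angular":[0,0,4],"claw":-1},
    {"slide":[-0.8,-2.1,0],"angular":[0,0,4],"claw":-1},
    {"slide":[0,0,0],"angular":[0,0,0],"claw":-1}
  ]
}}

```text
time: 7.5
ee_pos: [0.4935, -0.0054, 0.0458]
tcp_rot: [-180.0, 0.0, 93.6]
wrist_force: [0.5, -0.3, 0.1]
opening: -0.0001
grasp_force: 0.0
```

```bash
python3 - <<'E'
from h import *
import cv2
o=bot.get_obs();print(o["ee_pos"],o["tcp_rot"],o["wrist_force"])
d=(o["ee_pos"][:2]-[.4793,.0231])*1e3;print(d,np.degrees(np.arctan2(d[1],d[0])),np.hypot(*d))
a=bot.camera("scene")[180:280,245:345,::-1];b=bot.camera("side")[205:305,270:370,::-1]
cv2.imwrite("pics/h6.png",cv2.resize(np.hstack([a,b]),None,fx=4,fy=4,interpolation=cv2.INTER_CUBIC))
E
```

```text
[ 0.49349245 -0.00536948  0.04582563] [-1.79994657e+02  1.17490483e-02  9.36259136e+01] [ 0.45174036 -0.26088358  0.10657992]
[ 14.19244864 -28.46947991] -63.50307942577376 31.81095541645787
```

View pics/h6.png

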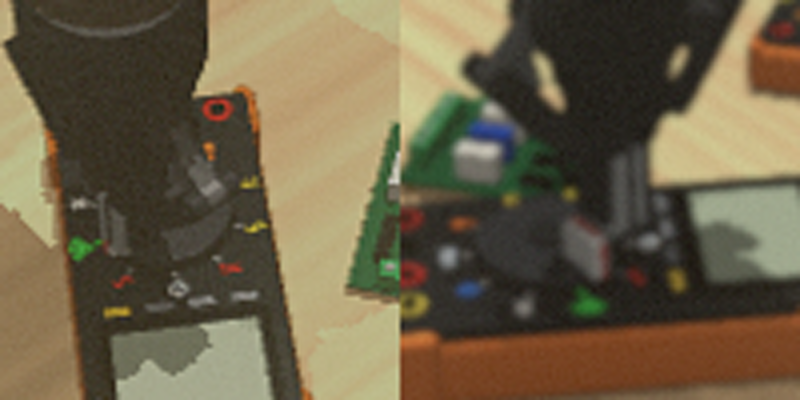

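The side view shows the tab with its outer edge at about (603,250). The meter hasn't moved: green is still at (587,300). I'll compute the tab angle from that.

```bash
python3 - <<'E'
from h import *
for a in (0,-30,-36,-44,-50,-56,-72):
  t=np.radians(a-30.5);X=[[.4793+r*np.cos(t),.0231+r*np.sin(t),z] for r,z in((.036,.066),(.014,.066),(.036,.05))]
  print(a,((proj("side",X)-[270,205])*4+[400,0]).round().tolist(),((proj("scene",X)-[245,180])*4).round().tolist())
E
```

```text
0 [[632.0, 191.0], [578.0, 195.0], [632.0, 224.0]] [[172.0, 249.0], [166.0, 209.0], [173.0, 269.0]]
-30 [[624.0, 216.0], [574.0, 205.0], [625.0, 249.0]] [[130.0, 245.0], [150.0, 207.0], [132.0, 265.0]]
-36 [[620.0, 221.0], [573.0, 206.0], [621.0, 254.0]] [[123.0, 242.0], [147.0, 206.0], [125.0, 262.0]]
-44 [[613.0, 226.0], [570.0, 209.0], [614.0, 260.0]] [[113.0, 237.0], [143.0, 204.0], [115.0, 257.0]]
-50 [[606.0, 231.0], [567.0, 210.0], [608.0, 264.0]] [[107.0, 233.0], [141.0, 203.0], [109.0, 253.0]]
-56 [[599.0, 234.0], [565.0, 211.0], [601.0, 268.0]] [[101.0, 228.0], [139.0, 201.0], [103.0, 248.0]]
-72 [[578.0, 242.0], [556.0, 214.0], [579.0, 276.0]] [[89.0, 213.0], [134.0, 195.0], [91.0, 233.0]]
```

Tab is at about -52°, trailing the finger by 4°. Another 12° of orbit takes it past half-way to the green stop without overrunning it. Then I'll back off, rise and look.

Emit:
{"method": "play_rows", "body": {
  "increments": [
    {"slide":[-0.8,-2.1,0],"angular":[0,0,4],"claw":-1},
    {"slide":[-0.8,-2.1,0],"angular":[0,0,4],"claw":-1},
    {"slide":[-0.8,-2.1,0],"angular":[0,0,4],"claw":-1},
    {"slide":[0,0,0],"angular":[0,0,0],"claw":-1},
    {"slide":[0,5,0],"angular":[0,0,0],"claw":-1},
    {"slide":[0,0,-20],"angular":[0,0,0],"claw":-1},
    {"slide":[0,0,-40],"angular":[0,0,0],"claw":-1},
    {"slide":[0,0,-40],"angular":[0,0,0],"claw":-1}
  ]
}}

```text
time: 8.4
ee_pos: [0.4921, -0.0084, 0.1465]
tcp_rot: [-179.9, 0.0, 81.7]
wrist_force: [1.1, 0.1, 0.2]
opening: 0.0003
grasp_force: 0.0
```

Emit:
{"method": "play_rows", "body": {
  "increments": [
    {"slide":[0,40,-40],"angular":[0,0,0],"claw":-1},
    {"slide":[0,40,-20],"angular":[0,0,0],"claw":-1},
    {"slide":[0,40,0],"angular":[0,0,0],"claw":-1},
    {"slide":[0,0,0],"angular":[0,0,0],"claw":-1}
  ]
}}

```text
time: 8.8
ee_pos: [0.6102, -0.0261, 0.198]
tcp_rot: [-179.9, 0.0, 81.7]
wrist_force: [-0.3, 0.2, -1.1]
opening: -0.0002
grasp_force: 0.0
```

```bash
python3 - <<'E'
from h import *
import cv2
o=bot.get_obs();print(o["ee_pos"],o["time"])
a=bot.camera("scene")[180:280,245:345,::-1];b=bot.camera("side")[205:305,270:370,::-1]
cv2.imwrite("pics/h7.png",cv2.resize(np.hstack([a,b]),None,fx=4,fy=4,interpolation=cv2.INTER_CUBIC))
E
```

```text
[ 0.6102354  -0.02608607  0.19799932] 8.8
```

View pics/h7.png

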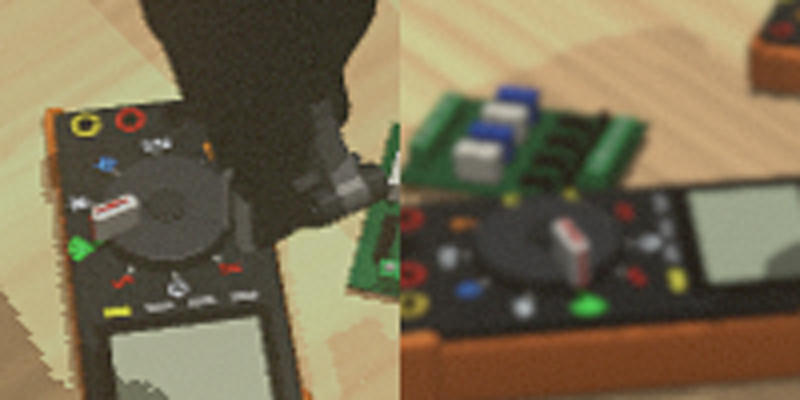

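The tab's outer end is at scene (92,215) and side (580,245). The green stop predicts (89,213) and (578,242), so the dial rests on green. The meter and board are where they were, and the gripper is clear.

```bash
python3 -c "
from workcell import bot
print(bot.job_done())"
```

```text
the job is handed in; nothing more can be done
None
```

The dial's tab now points at the green continuity mark and rests in that click stop, and I handed the job in at about 9 s; in the last pictures the meter and board hadn't moved, while the tape and screwdriver were out of frame but never approached.

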